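Clamp a jam jar in the one-handed preparation board

TASK

The preparation board's clamp stands too far closed for the jam jar: hold the sliding jaw's thumb button down while you slide that jaw well open, then stand the jar upright on the board between the two jaws and let go of it. Hold the button down again and slide the jaw back in until the jar is held snugly between it and the fixed jaw, touching both, and let the button spring up so that the jaw locks. Do not ram or drop the glass, and leave the other kitchen things where they are.

Things in the scene. Friction and masses are not known exactly. Their poses are not given: they have to be found in the camera images.
- board: One-handed preparation board, fixed to the counter by suction feet: grey plastic slab 240 mm (own x) by 330 mm (own y), its top 18 mm above the counter. Origin: centre of its underside. Along its middle (own x = 0) a flush steel rail with rungs like a ladder runs parallel to own y. At the -y end stands the fixed white jaw, at the other side the sliding jaw. A low bread corner (20 mm high) and a 36 mm square patch of 14 mm spikes (centre x +88, y +41 mm) lie on its +x side.
- fixed_face (a point): Centre of the fixed jaw's flat rubber face, which looks to the board's +y: own x = 0, y = -115 mm of the board, 34 mm above the board's top (52 mm above the counter). The face is 80 mm wide; the jaw is 90 mm wide and 66 mm high above the board. The jar is home when it touches this face, its axis 30 mm ahead of it (board y = -85 mm), within 15 mm of the middle of the jaws.
- jaw (a joint): Closing travel of the sliding jaw in m, 0 (widest) to 0.125; it grows towards the fixed jaw (board's -y). It starts too far in for the jar; it reads 0.095 when its face touches a jar that is home. Button up: teeth between the rungs lock it (every 6 mm, about 1 mm of play; one such place holds a jar that is home). Button down: it slides with 1 to 2 N and stays put.
- jaw_face (a point): Centre of the sliding jaw's flat rubber face, which looks to the board's -y; 34 mm above the board's top (52 mm above the counter). The face is 64 mm wide. The white jaw plate is 74 mm wide, 16 mm thick from face to back (+y) and 68 mm high above the board. Behind it the 50 mm wide housing carries the thumb button; a small ridge at its rear end (62 to 68 mm behind the face) is 1.5 mm higher than the button's top.
- button (a joint): How far the thumb button is pressed, in m: 0 up (jaw locked), 0.006 fully down. A spring pushes it up: about 5.5 N to start it, 9 N fully down. The jaw is free once it is pressed more than 3 mm. Let go, it springs up by itself, and the teeth slip in between the nearest rungs.
- button_top (a point): Centre of the top of the grey ribbed thumb button, 36 mm across (board x) by 38 mm along the rail, 70 mm above the counter when up, 39 mm behind the jaw's face (+y of the board). The jaw plate's back, 23 mm towards -y from here, rises 16 mm above the button, and the rear ridge starts 23 mm towards +y: a finger pressing the button can push the jaw shut against the plate, or open against the ridge.
- jar_center (a point): Centre of the jam jar (half-way up, 37.5 mm above its foot): glass with dark jam, upright, 60 mm diameter, 75 mm high with its aluminium screw lid (56 mm diameter, top 17 mm), about 0.3 kg. It starts standing on the counter left of the board.
- glass_bowl: Bystander: small green glass bowl, 84 mm across, 40 mm high, origin at its foot. It stands left of the board, on the jar's side.
- wood_bowl: Bystander: wooden bowl, 110 mm across, 50 mm high, on the sheet pan to the right. Origin at its foot.
- soap: Bystander: upright green bottle with a paper label, 56 mm diameter, 170 mm high, to the right of the robot. Origin at its foot.
There are look-alikes about, which are no part of the job. There is more than one size of the part that bears jar_center; the job needs the smallest.

How it is judged:
By the outcome, as a careful person would: the job done as asked, in the order asked, and still so for the second after the job is handed in, with the robot touching nothing.
It also fails if it takes over 64 s, if anything falls off the work surface, if the arm or the gripper's body presses on something with over 40 N, if the wrist force passes 120 N, or if a joint passes its speed limit or range.

ROBOT

A 6-joint arm with a two-finger parallel gripper is mounted at the origin on the work surface. World frame = base frame: x ahead of the robot, y to its left, z up, the work surface at z = 0. Lengths are in m, angles in rad, forces in N, time in s.
With the tool pointing down it reaches from about 0.35 to 0.975 m from the base axis. Payload 4.9 kg.
Tool frame: the origin (TCP) lies on the centre line of the jaws, within the pads' length; the fingertips stand 14 mm ahead of it and the grasp point (between the pads) lies 5 mm behind it (manip.nose_length is the distance from the TCP to the fingertips, in m); z points along the fingers, y is the line along which they close (so a half turn about z gives the same grasp; the last joint's range is limited). The gripper opens to 85 mm and grips with 20 to 120 N. Pads are 22 mm wide; open, the fingers measure 114 mm over their backs; the gripper's body (76 mm by 85 mm) begins 54 mm behind the grasp point. The pads swing forward as they close: fully open they stand 13 mm farther back than shut.
Start: joints at [-1.293, 0.053, 1.613, -0, 1.476, -0.119], TCP at [0.242, -0.576, 0.245] pointing down, gripper open.
Joint ranges: [-3.01, 3.01], [-1.01, 2.22], [0.06, 2.58], [-1.02, 4.17], [0.09, 2.62], [-3.14, 3.14]. Speed limits (rad/s): [2.57, 2.57, 3.14, 3.14, 3.14, 3.14].

INTERFACE

Orientations are given as a unit quaternion [w, x, y, z].
In Python, from plant import manip, imaging gives the robot as it stands.
- The arm moves only by the tool play_rows, never from a script. Its argument "commands" is a list of rows, each a list of 6 numbers: the shift along the tool's x, y, z in mm, then the turn, a rotation vector about the tool's x, y, z in degrees. A call has 1 to 5 rows; each row shifts and turns the commanded pose from where the row before left it, along the tool's axes as they then stand; what a row does not reach is not made up. A row lasts 1/12 s, in which the tool goes at most 41.7 mm and 7.16 degrees, less where a joint would pass 70% of its speed; a pose out of reach is approached as far as the arm can. A call is refused whole if a number of a shift passes 41.7 or a number of a turn 7.16, either way. A call with a gripper value outside its range is refused whole. "hand" is the finger opening in mm, from 0 to 85.4, set as the call begins (left out, the last holds). The fingers move at their own pace and stop on an object; the grip force is fixed at half the most. Time passes only in rows, so rows that do not move let the fingers close. It gives the time, the measured TCP pose, the force, the opening and the grip force at its end, in the units of the state.
- manip.state(): the state, without advancing time (a new reading comes with each control period).
- imaging.grab_frame(name): name is "scene" or "side" or "wrist"; returns a dict with "image" (400x640x3 uint8, red, green, blue), "fx", "fy", "cx", "cy" (pixels), "R" (3x3) and "t" (3): a world point X has camera coordinates R X + t; the wrist camera has in their place "mount" (4x4, takes a point from camera to tool coordinates, whose origin is the TCP and whose axes are the flange's). Camera axes: x right, y down, z forward; pixel columns grow to the right and rows downward; lengths in m; the calibration is good to about 2 mm. A picture is of the moment at which its call begins: read the wrist's pose just before it. There is no depth.
- manip.job_done(): hands the job in; it is judged then, once.
The state is a dict: "time": time; "joint_pos": joint angles; "joint_vel": joint speeds; "joint_efforts": joint torques, N m; "tool_pos": TCP position; "tool_rot": TCP orientation; "contact_force": force on the tool from outside, world axes, zero at the start; "ft_torque": the same for the moment, N m; "gripper_width": opening from 0.0 (shut) to 1.0 (fully open); "grasp_force": force on a finger pad.
Only numpy, scipy, OpenCV 4.12 (cv2) and the standard library are available. Lean on these libraries where they do the work, as an engineer would, in place of code of your own. Each camera call takes 0.05 s, during which the arm holds its last target. There are 200 camera calls.

## Working session

There is one attempt and no reset: what is moved stays moved. The work goes in short steps, Python scripts to look and compute and a tool call to move; the robot and the scene stay as the last step left them, time stands still between calls to the robot, and variables do not carry over. Pictures are saved under pics/ and viewed, at most 10 in all, crops included, and the job is handed in when it is done.

Besides the shell and the picture viewer there is one more tool, called after "Call:" by a JSON object that holds its "api" and its "payload", one argument or row to a line. play_rows: Moves the arm, as the interface text tells. Its arguments: {"type":"object","properties":{"commands":{"type":"array","items":{"type":"array","items":{"type":"number"}}},"hand":{"type":"number"}},"required":["commands"]}

```bash
mkdir -p pics; cat > h.py <<'E'
import numpy as np,cv2
from plant import manip,imaging
from scipy.spatial.transform import Rotation as R
def pose():
    s=manip.state();q=s["tool_rot"];return np.array(s["tool_pos"]),R.from_quat([q[1],q[2],q[3],q[0]]).as_matrix()
def grab(n,save=None):
    p,Q=pose();f=imaging.grab_frame(n)
    if "mount" in f:
        M=np.array(f["mount"]);Rc=Q@M[:3,:3];c=p+Q@M[:3,3];f["R"]=Rc.T;f["t"]=-Rc.T@c
    f["R"]=np.array(f["R"]);f["t"]=np.array(f["t"])
    if save: cv2.imwrite("pics/"+save,f["image"][:,:,::-1])
    return f
def ray(f,u,v,z):
    c=-f["R"].T@f["t"];d=f["R"].T@np.array([(u-f["cx"])/f["fx"],(v-f["cy"])/f["fy"],1]);return c+d*(z-c[2])/d[2]
def proj(f,X):
    c=f["R"]@np.array(X)+f["t"];return f["fx"]*c[0]/c[2]+f["cx"],f["fy"]*c[1]/c[2]+f["cy"]
E
python3 - <<'E'
from h import *
import pickle
a=grab("scene","s0.png");b=grab("side","d0.png");pickle.dump((a,b),open("f0.pkl","wb"))
s=manip.state();print(s,manip.nose_length)
for f in(a,b):print(-f["R"].T@f["t"],f["R"][2])
print(pose()[1])
E
```

```text
{'time': 0.1, 'joint_pos': array([-1.29302346e+00,  5.32473604e-02,  1.61415203e+00, -6.34624854e-05,
        1.47599039e+00, -1.18965274e-01]), 'joint_vel': array([-0.00086105, -0.00234137, -0.00116088,  0.00064759,  0.00059807,
       -0.00075522]), 'joint_efforts': array([ 9.12613323e-04, -3.94902849e+01, -3.71363854e+01, -1.45405079e-04,
        3.86260843e-03, -3.10273354e-07]), 'tool_pos': array([ 0.2413644 , -0.57593338,  0.24421568]), 'tool_rot': array([-8.93223979e-04,  9.80388296e-01,  1.97073542e-01, -1.02760685e-04]), 'contact_force': array([-0.51610858, -0.1245556 ,  0.60100853]), 'ft_torque': array([-0.01193564,  0.04074616,  0.00877025]), 'grasp_force': 0.0, 'gripper_width': 1.0061075427824884} 0.014
[1.03925846 0.7006811  1.23444901] [-0.38202338 -0.50327378 -0.77509589]
[-0.03725759  0.81245424  0.65158837] [ 0.45211525 -0.73340612 -0.50764876]
[[ 9.22324017e-01  3.86417005e-01 -5.53552374e-04]
 [ 3.86417372e-01 -9.22322442e-01  1.71090985e-03]
 [ 1.50570881e-04 -1.79191549e-03 -9.99998383e-01]]
```

View pics/s0.png

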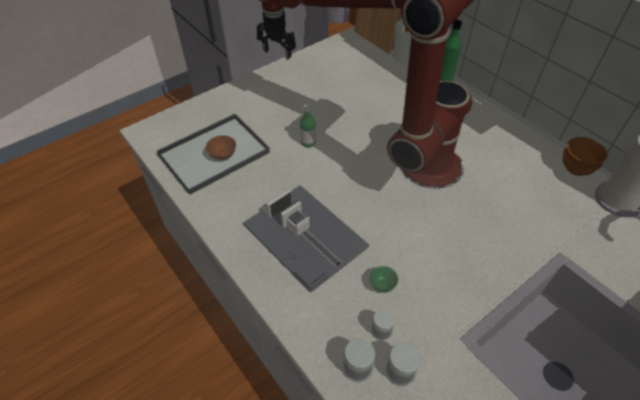

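View pics/d0.png

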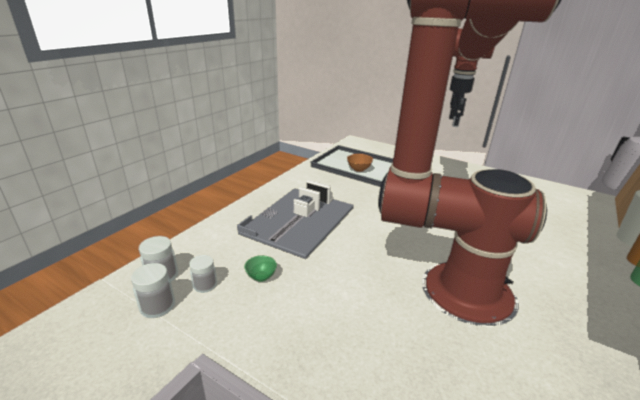

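The scene view shows the board (corners about (300,188), (367,243), (313,287), (245,228)), its jaws near (283,205) and (296,218), the smallest jar at (383,322), and the green bowl at (383,279). In the side view, the smallest jar is at (203,273) and the board runs from (240,225) to (352,205).

```bash
python3 - <<'E'
from h import *
import pickle
a,b=pickle.load(open("f0.pkl","rb"))
for n,f,cs,jar,jf,bowl in(("scene",a,[(300,188),(367,243),(313,287),(245,228)],(383,317),(383,333),(384,279)),("side",b,[(240,225),(305,253),(353,205),(300,190)],(203,262),(203,287),(261,270))):
    print(n)
    for c in cs: print("corner",ray(f,*c,.018).round(3))
    im=f["image"].astype(int); g=im.sum(2)/3; sp=np.ptp(im,axis=2)
    m=((g>45)&(g<125)&(sp<25)).astype(np.uint8)
    sd=np.zeros_like(m);cv2.fillPoly(sd,[cv2.convexHull(np.array(cs))],1);sd=cv2.dilate(sd,np.ones((9,9)))
    m&=sd;m=cv2.morphologyEx(m,cv2.MORPH_OPEN,np.ones((3,3),np.uint8))
    pts=np.array([ray(f,u,v,.018)[:2] for v,u in np.argwhere(m)],np.float32)
    r=cv2.minAreaRect(pts*1000);print("rect",r)
    print("jar lid",ray(f,*jar,.075).round(3),"foot",ray(f,*jf,0).round(3),"bowl",ray(f,*bowl,.02).round(3))
E
```

```text
scene
corner [ 0.443 -0.178  0.018]
corner [0.414 0.128 0.018]
corner [0.637 0.147 0.018]
corner [ 0.678 -0.151  0.018]
rect ((544.4865112304688, -18.285537719726562), (248.7305450439453, 337.468994140625), 3.5364785194396973)
jar lid [0.566 0.355 0.075] foot [0.567 0.368 0.   ] bowl [0.46  0.253 0.02 ]
side
corner [0.66  0.12  0.018]
corner [0.417 0.124 0.018]
corner [ 0.43  -0.191  0.018]
corner [ 0.64  -0.176  0.018]
rect ((543.9827270507812, -16.1427001953125), (263.69293212890625, 326.4661865234375), 3.6909899711608887)
jar lid [0.559 0.355 0.075] foot [0.563 0.364 0.   ] bowl [0.469 0.25  0.02 ]
```

```bash
cat >> h.py <<'E'
def plan(target,yaw,n):
    # n rows to world TCP target; yaw = world angle (deg) of tool y; tool points down
    p,Q=pose();cur=np.degrees(np.arctan2(Q[1,1],Q[0,1]));dy=(yaw-cur+180)%360-180;d=(np.array(target)-p)*1000/n
    for i in range(n):
        A=R.from_euler('z',dy*i/n,degrees=True).as_matrix()@Q
        print([round(float(x)) for x in A.T@d]+[0,0,round(float(-dy/n),2)])
E
python3 - <<'E'
from h import *
f=imaging.grab_frame("wrist");print(np.round(f["mount"],3),f["fx"],f["cx"],f["cy"])
import pickle
a,b=pickle.load(open("f0.pkl","rb"))
for p in((360,349),(404,351)):print(ray(a,*p,.09).round(3))
for p in((157,245),(152,273)):print(ray(b,*p,.09).round(3))
plan((.545,-.06,.27),3.8,16)
E
```

```text
[[ 0.001 -0.948 -0.319  0.081]
 [ 1.     0.001 -0.     0.001]
 [ 0.001 -0.319  0.948 -0.129]
 [ 0.     0.     0.     1.   ]] 288.8089957758689 317.314853058555 194.11607440553055
[0.674 0.388 0.09 ]
[0.593 0.458 0.09 ]
[0.688 0.384 0.09 ]
[0.608 0.458 0.09 ]
[30, -22, -2, 0, 0, -4.44]
[32, -20, -2, 0, 0, -4.44]
[33, -18, -2, 0, 0, -4.44]
[34, -15, -2, 0, 0, -4.44]
[35, -12, -2, 0, 0, -4.44]
[36, -9, -2, 0, 0, -4.44]
[37, -7, -2, 0, 0, -4.44]
[37, -4, -2, 0, 0, -4.44]
[37, -1, -2, 0, 0, -4.44]
[37, 2, -2, 0, 0, -4.44]
[37, 5, -2, 0, 0, -4.44]
[37, 8, -2, 0, 0, -4.44]
[36, 11, -2, 0, 0, -4.44]
[35, 13, -2, 0, 0, -4.44]
[34, 16, -2, 0, 0, -4.44]
[32, 19, -2, 0, 0, -4.44]
```

Call:
{"api": "play_rows", "payload": {
  "commands": [
    [30,-22,-2,0,0,-4.44],
    [32,-20,-2,0,0,-4.44],
    [33,-18,-2,0,0,-4.44],
    [34,-15,-2,0,0,-4.44],
    [35,-12,-2,0,0,-4.44]
  ],
  "hand": 0
}}

```text
time: 0.57
tool_pos: [0.3366, -0.4138, 0.2549]
tool_rot: [-0.0, 0.923, 0.384, 0.0]
contact_force: [-0.1, 0.1, -0.2]
gripper_width: 0.297
grasp_force: 0.0
```

Call:
{"api": "play_rows", "payload": {
  "commands": [
    [36,-9,-2,0,0,-4.44],
    [37,-7,-2,0,0,-4.44],
    [37,-4,-2,0,0,-4.44],
    [37,-1,-2,0,0,-4.44],
    [37,2,-2,0,0,-4.44]
  ]
}}

```text
time: 0.98
tool_pos: [0.4305, -0.2531, 0.2652]
tool_rot: [-0.0, 0.832, 0.554, -0.0]
contact_force: [0.2, -0.5, -0.1]
gripper_width: 0.0
grasp_force: 0.0
```

Call:
{"api": "play_rows", "payload": {
  "commands": [
    [37,5,-2,0,0,-4.44],
    [37,8,-2,0,0,-4.44],
    [36,11,-2,0,0,-4.44],
    [35,13,-2,0,0,-4.44],
    [34,16,-2,0,0,-4.44]
  ]
}}

```text
time: 1.4
tool_pos: [0.5257, -0.0912, 0.2752]
tool_rot: [-0.0, 0.71, 0.704, -0.0]
contact_force: [0.3, -0.3, 0.2]
gripper_width: 0.0
grasp_force: 0.0
```

Call:
{"api": "play_rows", "payload": {
  "commands": [
    [32,19,-2,0,0,-4.44],
    [0,0,0,0,0,0],
    [0,0,0,0,0,0]
  ]
}}

```text
time: 1.65
tool_pos: [0.545, -0.0597, 0.2769]
tool_rot: [-0.0, 0.682, 0.731, -0.0]
contact_force: [0.3, -0.9, 0.6]
gripper_width: 0.002
grasp_force: 0.0
```

```bash
python3 - <<'E'
from h import *
import pickle
f=grab("wrist","w1.png");pickle.dump(f,open("w1.pkl","wb"));p,Q=pose();print(p,Q.round(3))
E
```

```text
[ 0.54453979 -0.06088966  0.27682162] [[-0.067  0.998 -0.001]
 [ 0.998  0.067 -0.   ]
 [-0.    -0.001 -1.   ]]
```

View pics/w1.png

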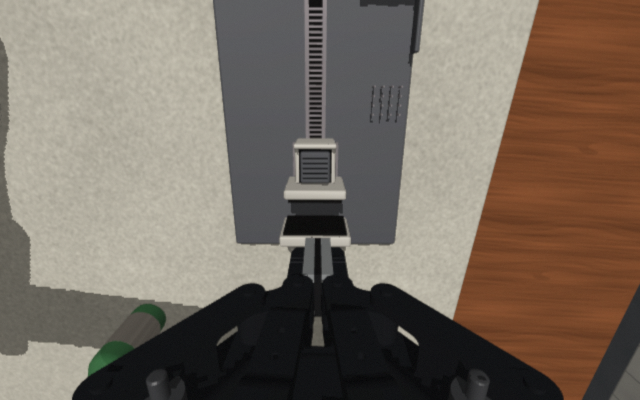

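The wrist view shows the rail running vertically at u≈315, the grey button at u 301–330, v 151–184, the sliding plate top at v ≈180–198, and the fixed jaw's black face at v 217–236 (u 281–350).

```bash
python3 - <<'E'
from h import *
import pickle
f=pickle.load(open("w1.pkl","rb"))
im=f["image"];print([(v,tuple(int(x) for x in im[v,316])) for v in range(136,250,1)][::2])
for n,u,v,z in(("btn",315.5,167,.07),("btn top edge",315.5,151,.07),("btn bot",315.5,184,.07),("plate l",285,195,.086),("plate r",346,195,.086),("fix l",281,240,.084),("fix r",350,240,.084),("rail top",316,10,.018),("rail mid",315.5,136,.018),("edge L",215,0,.018),("L",237,243,.018),("R",396,243,.018)):
    print(n,ray(f,u,v,z).round(4))
E
```

```text
[(136, (33, 30, 29)), (138, (103, 99, 94)), (140, (143, 138, 131)), (142, (150, 146, 137)), (144, (182, 178, 168)), (146, (198, 194, 183)), (148, (117, 114, 107)), (150, (24, 24, 25)), (152, (74, 73, 77)), (154, (87, 87, 90)), (156, (82, 83, 85)), (158, (44, 45, 47)), (160, (83, 83, 86)), (162, (68, 69, 70)), (164, (64, 64, 66)), (166, (81, 82, 84)), (168, (42, 43, 45)), (170, (79, 81, 82)), (172, (62, 63, 64)), (174, (59, 60, 62)), (176, (80, 80, 82)), (178, (44, 45, 47)), (180, (80, 80, 83)), (182, (67, 66, 66)), (184, (112, 108, 101)), (186, (144, 140, 132)), (188, (145, 140, 133)), (190, (168, 163, 154)), (192, (200, 196, 185)), (194, (194, 189, 178)), (196, (186, 180, 170)), (198, (163, 159, 149)), (200, (36, 36, 34)), (202, (26, 27, 28)), (204, (44, 45, 46)), (206, (45, 45, 45)), (208, (46, 47, 48)), (210, (45, 46, 48)), (212, (43, 43, 45)), (214, (40, 41, 41)), (216, (15, 15, 14)), (218, (14, 14, 13)), (220, (12, 13, 12)), (222, (12, 12, 11)), (224, (14, 14, 14)), (226, (12, 12, 12)), (228, (13, 12, 11)), (230, (13, 15, 13)), (232, (15, 15, 14)), (234, (28, 27, 26)), (236, (148, 144, 135)), (238, (59, 57, 55)), (240, (15, 16, 14)), (242, (15, 15, 16)), (244, (15, 14, 15)), (246, (15, 15, 16)), (248, (15, 16, 13))]
btn [ 0.5421 -0.0581  0.07  ]
btn top edge [ 0.5408 -0.039   0.07  ]
btn bot [ 0.5435 -0.0791  0.07  ]
plate l [ 0.5086 -0.0903  0.086 ]
plate r [ 0.5798 -0.0853  0.086 ]
fix l [ 0.5054 -0.1504  0.084 ]
fix r [ 0.591  -0.1444  0.084 ]
rail top [0.5305 0.1167 0.018 ]
rail mid [ 0.5397 -0.0283  0.018 ]
edge L [0.4133 0.1187 0.018 ]
L [ 0.4327 -0.1952  0.018 ]
R [ 0.6711 -0.1784  0.018 ]
```

Call:
{"api": "play_rows", "payload": {
  "commands": [
    [9,-2,40,0,0,0],
    [0,0,40,0,0,0],
    [0,0,40,0,0,0],
    [0,0,40,0,0,0],
    [0,0,25,0,0,0]
  ]
}}

```text
time: 2.12
tool_pos: [0.5387, -0.0534, 0.0875]
tool_rot: [-0.002, 0.684, 0.729, -0.002]
contact_force: [0.5, 1.0, 0.0]
gripper_width: 0.002
grasp_force: 0.0
```

Call:
{"api": "play_rows", "payload": {
  "commands": [
    [0,0,4,0,0,0],
    [0,0,3,0,0,0],
    [0,0,0,0,0,0]
  ]
}}

```text
time: 2.37
tool_pos: [0.5426, -0.0535, 0.0864]
tool_rot: [0.001, 0.684, 0.729, 0.0]
contact_force: [-0.0, -0.6, 0.4]
gripper_width: -0.0
grasp_force: 0.0
```

Call:
{"api": "play_rows", "payload": {
  "commands": [
    [0,0,2,0,0,0],
    [0,0,2,0,0,0],
    [0,0,1,0,0,0],
    [0,0,0,0,0,0]
  ]
}}

```text
time: 2.7
tool_pos: [0.5438, -0.0531, 0.0827]
tool_rot: [0.002, 0.683, 0.73, 0.001]
contact_force: [-0.7, -1.0, 6.4]
gripper_width: 0.0
grasp_force: 2.9
```

Call:
{"api": "play_rows", "payload": {
  "commands": [
    [0,0,2,0,0,0],
    [0,0,2,0,0,0],
    [0,0,0,0,0,0],
    [0,0,0,0,0,0]
  ]
}}

```text
time: 3.03
tool_pos: [0.5439, -0.053, 0.0792]
tool_rot: [0.002, 0.683, 0.73, 0.001]
contact_force: [-1.2, 0.2, 8.7]
gripper_width: 0.002
grasp_force: 3.9
```

Pressed ~5 mm. Now slide open.

Call:
{"api": "play_rows", "payload": {
  "commands": [
    [3,0,0.3,0,0,0],
    [4,0,0,0,0,0],
    [4,0,0,0,0,0],
    [4,0,0,0,0,0],
    [4,0,0,0,0,0]
  ]
}}

```text
time: 3.45
tool_pos: [0.5426, -0.034, 0.079]
tool_rot: [0.002, 0.683, 0.73, 0.001]
contact_force: [-1.6, -0.7, 8.8]
gripper_width: -0.002
grasp_force: 4.0
```

Call:
{"api": "play_rows", "payload": {
  "commands": [
    [4,0,0,0,0,0],
    [4,0,0,0,0,0],
    [4,0,0,0,0,0],
    [4,0,0,0,0,0],
    [4,0,0,0,0,0]
  ]
}}

```text
time: 3.87
tool_pos: [0.5413, -0.014, 0.079]
tool_rot: [0.002, 0.683, 0.73, 0.001]
contact_force: [-2.3, -0.5, 8.2]
gripper_width: -0.002
grasp_force: 4.0
```

Call:
{"api": "play_rows", "payload": {
  "commands": [
    [5,0,0,0,0,0],
    [5,0,0,0,0,0],
    [5,0,0,0,0,0],
    [5,0,0,0,0,0],
    [5,0,0,0,0,0]
  ]
}}

```text
time: 4.28
tool_pos: [0.5396, 0.0111, 0.079]
tool_rot: [0.002, 0.683, 0.73, 0.001]
contact_force: [-1.8, -1.4, 7.1]
gripper_width: 0.002
grasp_force: 4.0
```

Call:
{"api": "play_rows", "payload": {
  "commands": [
    [5,0,0,0,0,0],
    [5,0,0,0,0,0],
    [5,0,0,0,0,0],
    [5,0,0,0,0,0],
    [0,0,0,0,0,0]
  ]
}}

```text
time: 4.7
tool_pos: [0.5383, 0.0319, 0.0789]
tool_rot: [0.001, 0.683, 0.73, 0.001]
contact_force: [-2.2, 0.8, 6.8]
gripper_width: 0.0
grasp_force: 4.0
```

```bash
python3 - <<'E'
from h import *
f=grab("scene");cv2.imwrite("pics/s1.png",cv2.resize(f["image"][150:350,220:470,::-1],(750,600)))
E
```

```text
(no output)
```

View pics/s1.png

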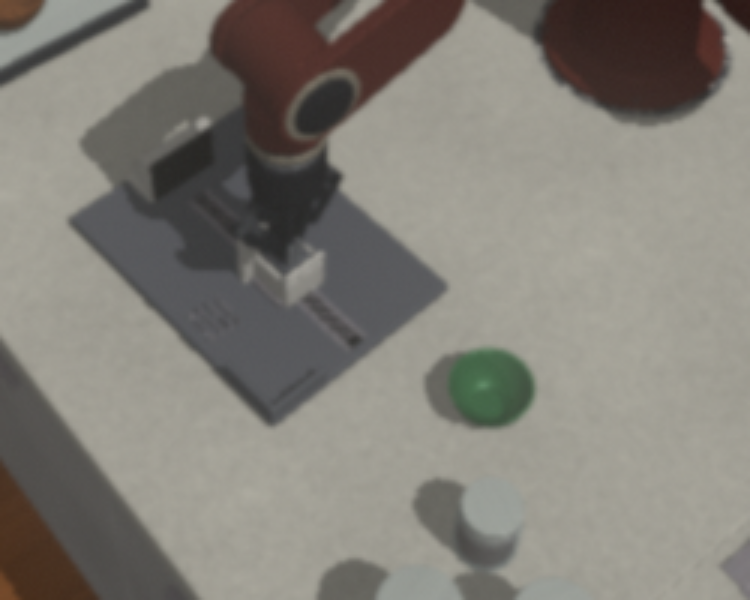

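The crop shows the sliding jaw carried along to about (285,270), with a wide gap to the fixed jaw at (180,165). I'll go slightly farther, then lift off.

Call:
{"api": "play_rows", "payload": {
  "commands": [
    [5,0,0,0,0,0],
    [5,0,0,0,0,0],
    [4,0,0,0,0,0],
    [0,0,0,0,0,0],
    [-4,0,0,0,0,0]
  ]
}}

```text
time: 5.17
tool_pos: [0.5376, 0.0421, 0.0789]
tool_rot: [0.001, 0.683, 0.73, 0.002]
contact_force: [-1.3, -0.1, 8.9]
gripper_width: -0.002
grasp_force: 4.0
```

Call:
{"api": "play_rows", "payload": {
  "commands": [
    [0,0,-3,0,0,0],
    [0,0,-6,0,0,0],
    [0,0,-30,0,0,0],
    [0,0,-40,0,0,0],
    [0,0,-40,0,0,0]
  ]
}}

```text
time: 5.58
tool_pos: [0.5347, 0.0415, 0.1954]
tool_rot: [-0.001, 0.683, 0.73, -0.001]
contact_force: [2.0, -0.0, 0.5]
gripper_width: 0.001
grasp_force: 0.0
```

```bash
python3 - <<'E'
from h import *
plan((.562,.30,.26),3.8,8)
E
```

```text
[32, 6, -8, 0, 0, -0.0]
[32, 6, -8, 0, 0, -0.0]
[32, 6, -8, 0, 0, -0.0]
[32, 6, -8, 0, 0, -0.0]
[32, 6, -8, 0, 0, -0.0]
[32, 6, -8, 0, 0, -0.0]
[32, 6, -8, 0, 0, -0.0]
[32, 6, -8, 0, 0, -0.0]
```

Call:
{"api": "play_rows", "payload": {
  "commands": [
    [32,6,-8,0,0,0],
    [32,6,-8,0,0,0],
    [32,6,-8,0,0,0],
    [32,6,-8,0,0,0],
    [32,6,-8,0,0,0]
  ],
  "hand": 80
}}

```text
time: 6.0
tool_pos: [0.5552, 0.2045, 0.236]
tool_rot: [0.0, 0.683, 0.73, 0.0]
contact_force: [1.0, -0.7, 0.6]
gripper_width: 0.709
grasp_force: 0.0
```

Call:
{"api": "play_rows", "payload": {
  "commands": [
    [32,6,-8,0,0,0],
    [32,6,-8,0,0,0],
    [32,6,-8,0,0,0],
    [0,0,0,0,0,0],
    [0,0,0,0,0,0]
  ]
}}

```text
time: 6.42
tool_pos: [0.5669, 0.3014, 0.2598]
tool_rot: [0.0, 0.682, 0.731, 0.0]
contact_force: [-0.0, -0.5, -0.2]
gripper_width: 0.938
grasp_force: 0.0
```

```bash
python3 - <<'E'
from h import *
import pickle
f=grab("wrist","w2.png");pickle.dump(f,open("w2.pkl","wb"));p,Q=pose();print(p,Q.round(3))
E
```

```text
[0.56668543 0.30018588 0.2590899 ] [[-0.067  0.998 -0.   ]
 [ 0.998  0.067 -0.001]
 [-0.001 -0.    -1.   ]]
```

View pics/w2.png

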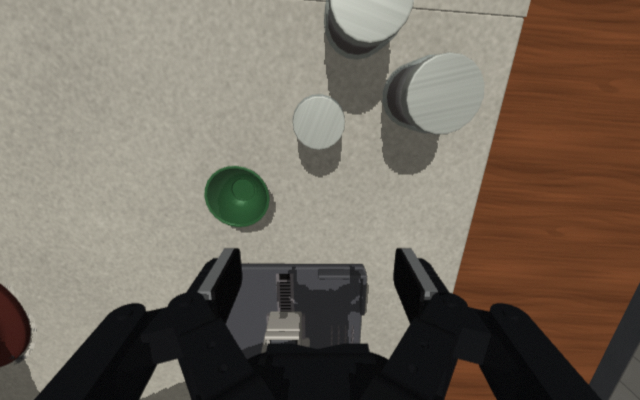

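The wrist view shows the smallest jar's lid at (319,123), about 52 px wide, with larger jars at (370,13) and (435,93) and the bowl at (238,197).

```bash
python3 - <<'E'
from h import *
import pickle
f=pickle.load(open("w2.pkl","rb"))
for n,u,v,z in(("jar",319,123,.075),("l",293,123,.075),("r",345,123,.075),("big l",388,93,.09),("big r",484,93,.09),("big2",330,13,.09),("bowl",238,197,.04),("slab end mid",305,264,.018)):print(n,ray(f,u,v,z).round(4))
t=ray(f,319,123,.075)
plan((t[0],t[1],.13),3.8,5)
E
```

```text
jar [0.5646 0.3561 0.075 ]
l [0.5371 0.3542 0.075 ]
r [0.5921 0.358  0.075 ]
big l [0.6296 0.3905 0.09  ]
big r [0.7233 0.397  0.09  ]
big2 [0.5674 0.4545 0.09  ]
bowl [0.4682 0.2541 0.04  ]
slab end mid [0.5591 0.1478 0.018 ]
[11, 0, 26, 0, 0, 0.01]
[11, 0, 26, 0, 0, 0.01]
[11, 0, 26, 0, 0, 0.01]
[11, 0, 26, 0, 0, 0.01]
[11, 0, 26, 0, 0, 0.01]
```

Call:
{"api": "play_rows", "payload": {
  "commands": [
    [11,0,26,0,0,0],
    [11,0,26,0,0,0],
    [11,0,26,0,0,0],
    [11,0,26,0,0,0],
    [11,0,26,0,0,0]
  ],
  "hand": 76
}}

```text
time: 6.88
tool_pos: [0.5631, 0.3534, 0.1275]
tool_rot: [0.0, 0.684, 0.729, -0.0]
contact_force: [0.5, 1.1, 0.3]
gripper_width: 0.892
grasp_force: 0.0
```

Call:
{"api": "play_rows", "payload": {
  "commands": [
    [0,0,0,0,0,0],
    [0,0,0,0,0,0]
  ]
}}

```text
time: 7.05
tool_pos: [0.562, 0.353, 0.1267]
tool_rot: [-0.001, 0.684, 0.73, -0.003]
contact_force: [0.2, 0.8, 0.4]
gripper_width: 0.888
grasp_force: 0.0
```

```bash
python3 - <<'E'
from h import *
f=grab("wrist");p,Q=pose();print(p)
im=f["image"];u,v=proj(f,(.5646,.3561,.075));print(u,v)
cv2.imwrite("pics/w3.png",im[:,:,::-1])
plan((.5646,.356,.036),3.8,4)
E
```

```text
[0.56343564 0.35352973 0.12916462]
322.5152244570124 217.8519436252266
[1, 0, 23, 0, 0, -0.02]
[1, 0, 23, 0, 0, -0.02]
[1, 0, 23, 0, 0, -0.02]
[1, 0, 23, 0, 0, -0.02]
```

View pics/w3.png

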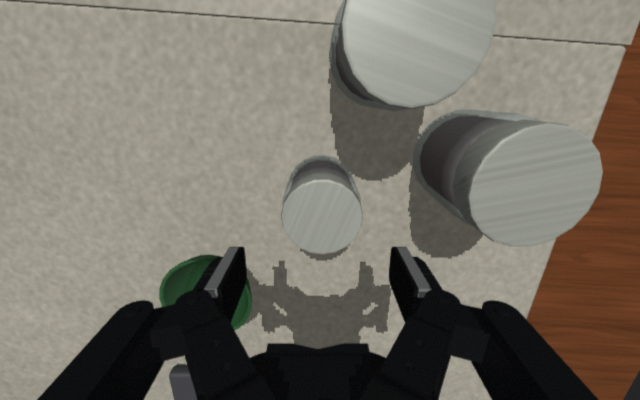

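Lid centre is at (322,216), matching the prediction (322,218), and the fingers straddle it. Descending.

Call:
{"api": "play_rows", "payload": {
  "commands": [
    [1,0,25,0,0,0],
    [1,0,25,0,0,0],
    [1,0,22,0,0,0],
    [0,0,14,0,0,0],
    [0,0,7,0,0,0]
  ]
}}

```text
time: 7.52
tool_pos: [0.5633, 0.3568, 0.0357]
tool_rot: [0.0, 0.684, 0.73, -0.0]
contact_force: [0.7, -0.0, -0.3]
gripper_width: 0.892
grasp_force: 0.0
```

Call:
{"api": "play_rows", "payload": {
  "commands": [
    [0,0,0,0,0,0],
    [0,0,0,0,0,0]
  ]
}}

```text
time: 7.68
tool_pos: [0.5642, 0.3579, 0.0376]
tool_rot: [0.0, 0.684, 0.73, 0.001]
contact_force: [0.2, -0.4, -0.4]
gripper_width: 0.888
grasp_force: 0.0
```

Call:
{"api": "play_rows", "payload": {
  "commands": [
    [0,0,0,0,0,0],
    [0,0,0,0,0,0],
    [0,0,0,0,0,0],
    [0,0,0,0,0,0],
    [0,0,0,0,0,0]
  ],
  "hand": 56
}}

```text
time: 8.1
tool_pos: [0.5648, 0.3585, 0.0387]
tool_rot: [0.001, 0.683, 0.73, 0.002]
contact_force: [0.7, -1.1, 6.4]
gripper_width: 0.68
grasp_force: 65.9
```

Call:
{"api": "play_rows", "payload": {
  "commands": [
    [0,0,-3,0,0,0],
    [0,0,-10,0,0,0],
    [0,0,-25,0,0,0],
    [0,0,-35,0,0,0],
    [0,0,-35,0,0,0]
  ]
}}

```text
time: 8.52
tool_pos: [0.5614, 0.3571, 0.1431]
tool_rot: [-0.001, 0.683, 0.73, -0.002]
contact_force: [0.5, 0.8, -2.2]
gripper_width: 0.688
grasp_force: 65.2
```

Call:
{"api": "play_rows", "payload": {
  "commands": [
    [0,0,-35,0,0,0],
    [-10,0,-20,0,0,0],
    [-20,0,0,0,0,0],
    [-30,0,0,0,0,0],
    [-35,0,0,0,0,0]
  ]
}}

```text
time: 8.93
tool_pos: [0.5688, 0.2631, 0.1997]
tool_rot: [-0.0, 0.683, 0.731, 0.0]
contact_force: [0.5, -1.1, -3.1]
gripper_width: 0.69
grasp_force: 65.2
```

```bash
python3 - <<'E'
from h import *
import pickle
f=pickle.load(open("w1.pkl","rb"))
for u in(281,350):
    for z,v in((.084,235),(.018+.002,216)):print(ray(f,u,v,z).round(4))
im=f["image"]; print([int(im[v,300].sum()) for v in range(212,246)],[int(im[v,338].sum()) for v in range(212,246)])
print([int(x.sum()) for x in im[236,274:290]],[int(x.sum()) for x in im[236,342:358]])
p,Q=pose();print(p)
plan((.546,-.09,.195),3.8,12)
E
```

```text
[ 0.5052 -0.1435  0.084 ]
[ 0.4976 -0.1457  0.02  ]
[ 0.5903 -0.1376  0.084 ]
[ 0.5972 -0.1387  0.02  ]
[137, 137, 126, 85, 42, 41, 41, 43, 40, 40, 42, 38, 33, 38, 39, 38, 38, 28, 36, 39, 46, 52, 88, 263, 447, 547, 584, 564, 553, 545, 537, 531, 525, 476] [151, 167, 167, 135, 51, 35, 37, 36, 21, 40, 40, 32, 36, 33, 40, 44, 38, 45, 37, 39, 46, 46, 72, 210, 380, 518, 584, 573, 564, 552, 550, 546, 532, 487]
[246, 246, 247, 247, 251, 299, 422, 456, 462, 452, 453, 454, 453, 447, 454, 448] [397, 394, 397, 399, 412, 453, 446, 398, 317, 252, 245, 244, 246, 244, 246, 244]
[0.56881004 0.26311309 0.1997004 ]
[-29, -4, 0, 0, 0, 0.01]
[-29, -4, 0, 0, 0, 0.01]
[-29, -4, 0, 0, 0, 0.01]
[-29, -4, 0, 0, 0, 0.01]
[-29, -4, 0, 0, 0, 0.01]
[-29, -4, 0, 0, 0, 0.01]
[-29, -4, 0, 0, 0, 0.01]
[-29, -4, 0, 0, 0, 0.01]
[-29, -4, 0, 0, 0, 0.01]
[-29, -4, 0, 0, 0, 0.01]
[-29, -4, 0, 0, 0, 0.01]
[-29, -4, 0, 0, 0, 0.01]
```

Call:
{"api": "play_rows", "payload": {
  "commands": [
    [-29,-4,0,0,0,0],
    [-29,-4,0,0,0,0],
    [-29,-4,0,0,0,0],
    [-29,-4,0,0,0,0],
    [-29,-4,0,0,0,0]
  ]
}}

```text
time: 9.35
tool_pos: [0.558, 0.1157, 0.1987]
tool_rot: [-0.0, 0.683, 0.73, -0.0]
contact_force: [0.8, -0.8, -2.6]
gripper_width: 0.685
grasp_force: 65.2
```

Call:
{"api": "play_rows", "payload": {
  "commands": [
    [-29,-4,0,0,0,0],
    [-29,-4,0,0,0,0],
    [-29,-4,0,0,0,0],
    [-29,-4,0,0,0,0],
    [-29,-4,0,0,0,0]
  ]
}}

```text
time: 9.77
tool_pos: [0.5476, -0.0302, 0.1988]
tool_rot: [-0.0, 0.683, 0.73, -0.0]
contact_force: [-0.7, -0.1, -3.6]
gripper_width: 0.684
grasp_force: 65.2
```

Call:
{"api": "play_rows", "payload": {
  "commands": [
    [-29,-4,0,0,0,0],
    [-20,0,0,0,0,0],
    [-9,0,0,0,0,0],
    [0,0,0,0,0,0],
    [0,0,0,0,0,0]
  ]
}}

```text
time: 10.18
tool_pos: [0.548, -0.0867, 0.1987]
tool_rot: [-0.001, 0.684, 0.73, 0.0]
contact_force: [0.6, 0.3, -1.2]
gripper_width: 0.685
grasp_force: 65.2
```

Call:
{"api": "play_rows", "payload": {
  "commands": [
    [0,0,30,0,0,0],
    [0,0,35,0,0,0],
    [0,0,30,0,0,0],
    [0,0,20,0,0,0],
    [0,0,5,0,0,0]
  ]
}}

```text
time: 10.6
tool_pos: [0.5449, -0.0845, 0.074]
tool_rot: [-0.004, 0.683, 0.731, -0.002]
contact_force: [-0.6, 0.3, -3.3]
gripper_width: 0.684
grasp_force: 65.4
```

Call:
{"api": "play_rows", "payload": {
  "commands": [
    [-3,0,0,0,0,0],
    [-4,0,0,0,0,0],
    [-4,0,0,0,0,0],
    [-2,0,0,0,0,0],
    [0,0,0,0,0,0]
  ]
}}

```text
time: 11.02
tool_pos: [0.5506, -0.1011, 0.081]
tool_rot: [0.002, 0.684, 0.73, 0.001]
contact_force: [-0.4, -0.8, -1.7]
gripper_width: 0.686
grasp_force: 65.4
```

```bash
python3 - <<'E'
from h import *
print(pose()[0])
f=grab("scene");g=grab("side");c=[cv2.resize(x["image"][v:v+100,u:u+120,::-1],(400,333)) for x,u,v in((f,230,165),(g,250,160))]
cv2.imwrite("pics/s3.png",np.hstack(c))
E
```

```text
[ 0.55057952 -0.10107706  0.08104085]
```

View pics/s3.png

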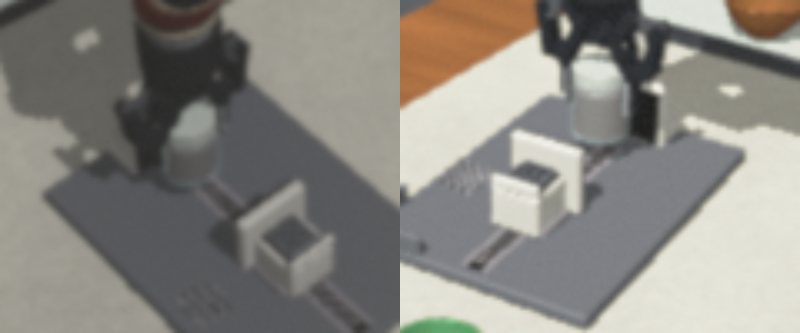

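The jar hangs upright between the jaws, with the sliding jaw well clear. I'll centre and lower it gently.

Call:
{"api": "play_rows", "payload": {
  "commands": [
    [0,-2,4,0,0,0],
    [0,-2,5,0,0,0],
    [0,0,5,0,0,0],
    [0,0,3,0,0,0],
    [0,0,2,0,0,0]
  ]
}}

```text
time: 11.53
tool_pos: [0.5445, -0.1001, 0.0588]
tool_rot: [-0.001, 0.683, 0.73, -0.0]
contact_force: [-0.8, 0.5, -2.8]
gripper_width: 0.684
grasp_force: 65.4
```

Call:
{"api": "play_rows", "payload": {
  "commands": [
    [0,0,1,0,0,0],
    [0,0,1,0,0,0],
    [0,0,0,0,0,0]
  ]
}}

```text
time: 11.78
tool_pos: [0.5453, -0.1003, 0.0578]
tool_rot: [-0.0, 0.683, 0.73, -0.0]
contact_force: [0.0, -1.0, -3.2]
gripper_width: 0.685
grasp_force: 65.4
```

Call:
{"api": "play_rows", "payload": {
  "commands": [
    [0,0,1,0,0,0],
    [0,0,0,0,0,0]
  ]
}}

```text
time: 11.95
tool_pos: [0.5453, -0.1004, 0.0571]
tool_rot: [0.0, 0.683, 0.73, 0.0]
contact_force: [-0.1, 0.1, -2.7]
gripper_width: 0.683
grasp_force: 65.4
```

Call:
{"api": "play_rows", "payload": {
  "commands": [
    [0,0,0.7,0,0,0],
    [0,0,0,0,0,0]
  ]
}}

```text
time: 12.12
tool_pos: [0.5455, -0.1005, 0.0567]
tool_rot: [0.0, 0.683, 0.73, 0.0]
contact_force: [-1.3, 0.0, -2.1]
gripper_width: 0.685
grasp_force: 65.8
```

Call:
{"api": "play_rows", "payload": {
  "commands": [
    [0,0,0.7,0,0,0],
    [0,0,0,0,0,0]
  ]
}}

```text
time: 12.28
tool_pos: [0.5455, -0.1005, 0.0567]
tool_rot: [0.0, 0.683, 0.73, -0.0]
contact_force: [-3.7, 0.5, 4.2]
gripper_width: 0.684
grasp_force: 66.3
```

Call:
{"api": "play_rows", "payload": {
  "commands": [
    [0,0,0.7,0,0,0],
    [0,0,0,0,0,0]
  ]
}}

```text
time: 12.45
tool_pos: [0.5456, -0.1005, 0.0567]
tool_rot: [-0.0, 0.683, 0.73, -0.0]
contact_force: [-6.1, 1.7, 9.9]
gripper_width: 0.686
grasp_force: 66.9
```

Call:
{"api": "play_rows", "payload": {
  "commands": [
    [0,0,-1,0,0,0],
    [0,0,0,0,0,0]
  ]
}}

```text
time: 12.62
tool_pos: [0.5457, -0.1006, 0.0567]
tool_rot: [0.001, 0.683, 0.73, 0.0]
contact_force: [-2.4, -0.1, 4.2]
gripper_width: 0.685
grasp_force: 65.7
```

Call:
{"api": "play_rows", "payload": {
  "commands": [
    [0,0,0,0,0,0],
    [0,0,0,0,0,0],
    [0,0,0,0,0,0],
    [0,0,0,0,0,0]
  ],
  "hand": 78
}}

```text
time: 12.95
tool_pos: [0.5453, -0.1004, 0.0557]
tool_rot: [0.0, 0.683, 0.73, 0.0]
contact_force: [0.4, -0.8, -0.3]
gripper_width: 0.914
grasp_force: 0.0
```

Call:
{"api": "play_rows", "payload": {
  "commands": [
    [0,0,-10,0,0,0],
    [0,0,-25,0,0,0],
    [0,0,-35,0,0,0],
    [0,0,-40,0,0,0],
    [0,0,-40,0,0,0]
  ]
}}

```text
time: 13.37
tool_pos: [0.5447, -0.1002, 0.2076]
tool_rot: [-0.0, 0.683, 0.73, -0.0]
contact_force: [0.9, -0.2, -0.1]
gripper_width: 0.915
grasp_force: 0.0
```

Call:
{"api": "play_rows", "payload": {
  "commands": [
    [20,0,-20,0,0,0],
    [35,0,-10,0,0,0],
    [35,0,0,0,0,0],
    [0,0,0,0,0,0],
    [0,0,0,0,0,0]
  ],
  "hand": 0
}}

```text
time: 13.78
tool_pos: [0.5393, -0.0093, 0.2369]
tool_rot: [0.001, 0.682, 0.731, 0.0]
contact_force: [-0.0, -0.5, 0.2]
gripper_width: 0.199
grasp_force: 0.0
```

```bash
python3 - <<'E'
from h import *
import pickle
f=grab("wrist","w4.png");pickle.dump(f,open("w4.pkl","wb"));p,Q=pose();print(p)
E
```

```text
[ 0.53924716 -0.01028527  0.23631895]
```

View pics/w4.png

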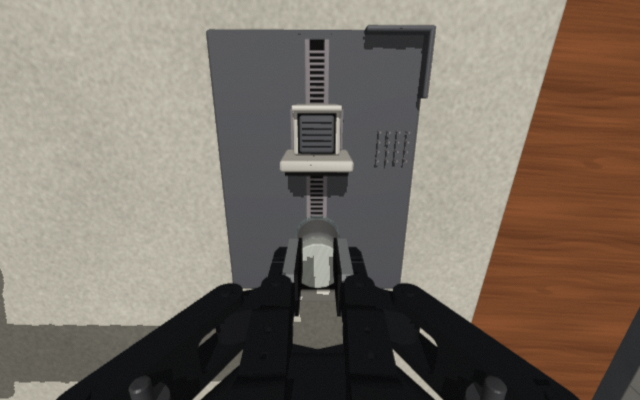

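The wrist view shows the jar upright, lid around (318,262) in front of the fixed jaw, and the jaw's button at about (317,134) (v 115–154).

```bash
python3 - <<'E'
from h import *
import pickle
f=pickle.load(open("w4.pkl","rb"))
b=ray(f,317,134,.07);print(b,ray(f,317,114,.07),ray(f,317,155,.07),ray(f,316.5,165,.086))
plan((b[0]+.0004,b[1]-.006,.092),3.8,5)
E
```

```text
[0.53562194 0.0358153  0.07      ] [0.53427632 0.05527658 0.07      ] [0.5370995  0.01444576 0.07      ] [0.53707609 0.00752669 0.086     ]
[8, 0, 29, 0, 0, 0.01]
[8, 0, 29, 0, 0, 0.01]
[8, 0, 29, 0, 0, 0.01]
[8, 0, 29, 0, 0, 0.01]
[8, 0, 29, 0, 0, 0.01]
```

Call:
{"api": "play_rows", "payload": {
  "commands": [
    [20,0,25,0,0,0],
    [20,0,30,0,0,0],
    [0,0,35,0,0,0],
    [0,0,35,0,0,0],
    [0,0,19,0,0,0]
  ]
}}

```text
time: 14.25
tool_pos: [0.5339, 0.0286, 0.0871]
tool_rot: [-0.002, 0.684, 0.73, -0.002]
contact_force: [-0.1, 0.1, 0.1]
gripper_width: -0.0
grasp_force: 0.0
```

Call:
{"api": "play_rows", "payload": {
  "commands": [
    [0,0,0,0,0,0],
    [0,0,0,0,0,0],
    [0,0,0,0,0,0]
  ]
}}

```text
time: 14.5
tool_pos: [0.538, 0.0284, 0.0936]
tool_rot: [0.001, 0.684, 0.73, 0.001]
contact_force: [0.4, 0.9, 0.7]
gripper_width: -0.002
grasp_force: 0.0
```

Now press 14.5 mm down (to TCP z ≈ 0.079).

Call:
{"api": "play_rows", "payload": {
  "commands": [
    [0,-1,4,0,0,0],
    [0,-1,4,0,0,0],
    [0,0,3,0,0,0],
    [0,0,2,0,0,0],
    [0,0,1,0,0,0]
  ]
}}

```text
time: 14.92
tool_pos: [0.5355, 0.0291, 0.0794]
tool_rot: [0.001, 0.683, 0.73, 0.0]
contact_force: [-3.0, 0.1, 7.3]
gripper_width: 0.002
grasp_force: 3.9
```

Call:
{"api": "play_rows", "payload": {
  "commands": [
    [0,0,0.5,0,0,0],
    [0,0,0,0,0,0],
    [0,0,0,0,0,0]
  ]
}}

```text
time: 15.17
tool_pos: [0.5355, 0.0291, 0.0793]
tool_rot: [0.001, 0.683, 0.73, 0.0]
contact_force: [-2.6, -0.1, 7.1]
gripper_width: -0.001
grasp_force: 3.9
```

Call:
{"api": "play_rows", "payload": {
  "commands": [
    [-4,0,0.2,0,0,0],
    [-4,0,0,0,0,0],
    [-4,0,0,0,0,0],
    [-4,0,0,0,0,0],
    [-4,0,0,0,0,0]
  ]
}}

```text
time: 15.58
tool_pos: [0.5368, 0.0092, 0.0791]
tool_rot: [0.0, 0.683, 0.73, 0.001]
contact_force: [-2.5, 1.5, 7.8]
gripper_width: 0.002
grasp_force: 4.0
```

Call:
{"api": "play_rows", "payload": {
  "commands": [
    [-4,0,0,0,0,0],
    [-4,0,0,0,0,0],
    [-4,0,0,0,0,0],
    [-4,0,0,0,0,0],
    [-4,0,0,0,0,0]
  ]
}}

```text
time: 16.0
tool_pos: [0.5381, -0.0108, 0.0791]
tool_rot: [0.0, 0.683, 0.73, 0.0]
contact_force: [-3.3, -0.3, 7.8]
gripper_width: 0.002
grasp_force: 4.0
```

Call:
{"api": "play_rows", "payload": {
  "commands": [
    [-4,0,0,0,0,0],
    [-4,0,0,0,0,0],
    [-4,0,0,0,0,0],
    [-4,0,0,0,0,0],
    [0,0,0,0,0,0]
  ]
}}

```text
time: 16.42
tool_pos: [0.5392, -0.0274, 0.0792]
tool_rot: [0.001, 0.683, 0.73, 0.0]
contact_force: [-2.6, -1.3, 8.3]
gripper_width: -0.001
grasp_force: 4.0
```

```bash
python3 - <<'E'
from h import *
print(pose()[0])
f=grab("scene");g=grab("side");c=[cv2.resize(x["image"][v:v+100,u:u+120,::-1],(400,333)) for x,u,v in((f,230,165),(g,250,160))]
cv2.imwrite("pics/s5.png",np.hstack(c))
E
```

```text
[ 0.53923961 -0.02741684  0.07916449]
```

View pics/s5.png

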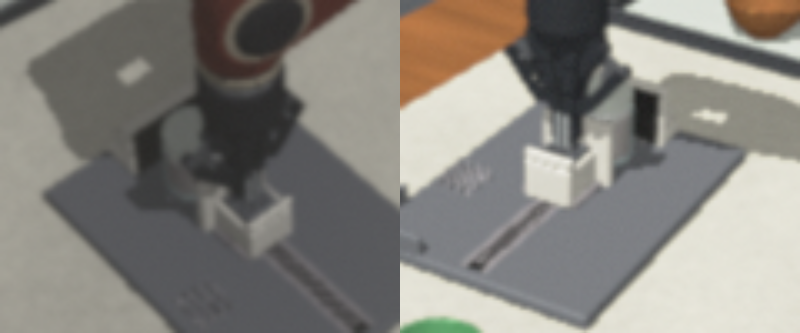

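The jaw has followed and the jar still stands upright. Continuing slowly.

Call:
{"api": "play_rows", "payload": {
  "commands": [
    [-2,0,0,0,0,0],
    [-2,0,0,0,0,0],
    [-2,0,0,0,0,0],
    [-2,0,0,0,0,0],
    [-2,0,0,0,0,0]
  ]
}}

```text
time: 16.93
tool_pos: [0.5398, -0.0368, 0.0791]
tool_rot: [0.001, 0.683, 0.73, 0.0]
contact_force: [-3.3, 1.8, 8.7]
gripper_width: -0.002
grasp_force: 4.0
```

Call:
{"api": "play_rows", "payload": {
  "commands": [
    [-1.5,0,0,0,0,0],
    [-1.5,0,0,0,0,0],
    [-1,0,0,0,0,0],
    [-1,0,0,0,0,0],
    [0,0,0,0,0,0]
  ]
}}

```text
time: 17.35
tool_pos: [0.5401, -0.0415, 0.0791]
tool_rot: [0.0, 0.683, 0.73, 0.001]
contact_force: [-3.1, 1.1, 8.0]
gripper_width: -0.005
grasp_force: 4.0
```

Call:
{"api": "play_rows", "payload": {
  "commands": [
    [-1,0,0,0,0,0],
    [-1,0,0,0,0,0],
    [-1,0,0,0,0,0],
    [0,0,0,0,0,0]
  ]
}}

```text
time: 17.68
tool_pos: [0.5403, -0.0444, 0.0791]
tool_rot: [0.0, 0.683, 0.73, 0.001]
contact_force: [-2.4, 2.1, 7.7]
gripper_width: 0.002
grasp_force: 4.0
```

Call:
{"api": "play_rows", "payload": {
  "commands": [
    [-1,0,0,0,0,0],
    [-1,0,0,0,0,0],
    [0,0,0,0,0,0]
  ]
}}

```text
time: 17.93
tool_pos: [0.5405, -0.0464, 0.0791]
tool_rot: [0.0, 0.683, 0.73, 0.001]
contact_force: [-2.3, 1.9, 7.6]
gripper_width: 0.002
grasp_force: 4.0
```

Call:
{"api": "play_rows", "payload": {
  "commands": [
    [-1,0,0,0,0,0],
    [-1,0,0,0,0,0],
    [0,0,0,0,0,0]
  ]
}}

```text
time: 18.18
tool_pos: [0.5407, -0.0476, 0.0791]
tool_rot: [-0.0, 0.683, 0.73, 0.001]
contact_force: [-2.8, 4.7, 7.7]
gripper_width: -0.002
grasp_force: 4.0
```

Call:
{"api": "play_rows", "payload": {
  "commands": [
    [-1,0,0,0,0,0],
    [-1,0,0,0,0,0],
    [0,0,0,0,0,0]
  ]
}}

```text
time: 18.43
tool_pos: [0.5412, -0.0495, 0.0792]
tool_rot: [0.0, 0.683, 0.73, 0.002]
contact_force: [-1.5, 6.2, 7.8]
gripper_width: -0.0
grasp_force: 4.0
```

Call:
{"api": "play_rows", "payload": {
  "commands": [
    [-1,0,0,0,0,0],
    [0,0,0,0,0,0]
  ]
}}

```text
time: 18.6
tool_pos: [0.5413, -0.0504, 0.0793]
tool_rot: [0.0, 0.683, 0.73, 0.002]
contact_force: [-1.0, 5.3, 7.4]
gripper_width: -0.001
grasp_force: 4.0
```

Call:
{"api": "play_rows", "payload": {
  "commands": [
    [-1,0,0,0,0,0],
    [-1,0,0,0,0,0],
    [0,0,0,0,0,0]
  ]
}}

```text
time: 18.85
tool_pos: [0.5414, -0.0514, 0.0793]
tool_rot: [-0.001, 0.684, 0.73, 0.003]
contact_force: [-2.1, 8.5, 8.4]
gripper_width: 0.0
grasp_force: 6.4
```

Call:
{"api": "play_rows", "payload": {
  "commands": [
    [-1,0,0,0,0,0],
    [-1,0,0,0,0,0],
    [0,0,0,0,0,0]
  ]
}}

```text
time: 19.1
tool_pos: [0.5415, -0.0515, 0.0793]
tool_rot: [-0.002, 0.684, 0.73, 0.004]
contact_force: [-2.0, 14.9, 10.9]
gripper_width: 0.001
grasp_force: 10.1
```

The jaw has stopped firmly on the jar. Ease the push, then lift straight up.

Call:
{"api": "play_rows", "payload": {
  "commands": [
    [1,0,0,0,0,0],
    [0,0,-1,0,0,0],
    [0,0,-1,0,0,0],
    [0,0,-1,0,0,0],
    [0,0,-1,0,0,0]
  ]
}}

```text
time: 19.52
tool_pos: [0.5412, -0.0514, 0.0819]
tool_rot: [-0.001, 0.683, 0.73, 0.003]
contact_force: [1.8, 10.7, 1.1]
gripper_width: -0.001
grasp_force: 7.0
```

Call:
{"api": "play_rows", "payload": {
  "commands": [
    [0,0,-1,0,0,0],
    [0,0,-1.5,0,0,0],
    [0.5,0,-1.5,0,0,0],
    [1,0,-2,0,0,0],
    [2,0,-2,0,0,0]
  ]
}}

```text
time: 19.93
tool_pos: [0.5396, -0.0507, 0.0889]
tool_rot: [-0.0, 0.683, 0.73, -0.0]
contact_force: [-0.3, 0.8, -0.5]
gripper_width: -0.002
grasp_force: 0.0
```

Call:
{"api": "play_rows", "payload": {
  "commands": [
    [2,0,-10,0,0,0],
    [0,0,-30,0,0,0],
    [10,0,-40,0,0,0],
    [30,0,-40,0,0,0],
    [35,0,-25,0,0,0]
  ]
}}

```text
time: 20.35
tool_pos: [0.5368, 0.0185, 0.232]
tool_rot: [0.003, 0.685, 0.729, 0.001]
contact_force: [1.2, -0.2, 0.5]
gripper_width: 0.004
grasp_force: 0.0
```

Call:
{"api": "play_rows", "payload": {
  "commands": [
    [0,0,0,0,0,0],
    [0,0,0,0,0,0],
    [0,0,0,0,0,0]
  ]
}}

```text
time: 20.6
tool_pos: [0.5351, 0.0194, 0.2267]
tool_rot: [0.0, 0.683, 0.73, -0.0]
contact_force: [-0.3, 0.2, -0.5]
gripper_width: -0.0
grasp_force: 0.0
```

```bash
python3 - <<'E'
from h import *
print(pose()[0])
w=grab("wrist");g=grab("side");c=[cv2.resize(x["image"][v:v+h,u:u+h,::-1],(400,400)) for x,u,v,h in((w,220,100,200),(g,270,150,100))]
cv2.imwrite("pics/s6.png",np.hstack(c))
E
```

```text
[0.53507793 0.01936854 0.22668696]
```

View pics/s6.png

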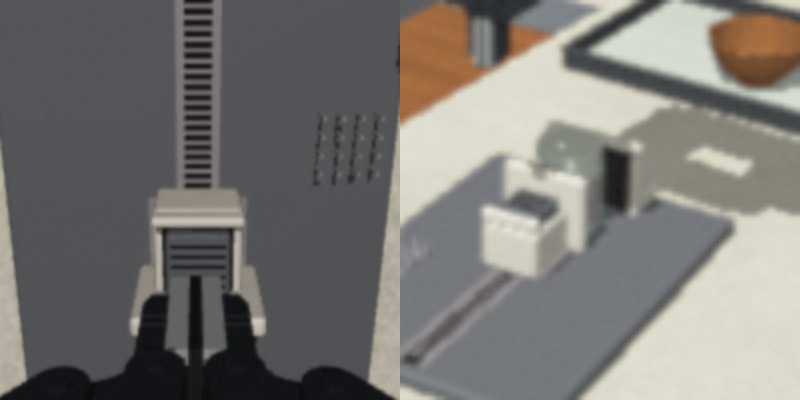

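Call:
{"api": "play_rows", "payload": {
  "commands": [
    [-31,1,30,0,0,0],
    [-30,1,30,0,0,0],
    [0,0,35,0,0,0],
    [0,0,25,0,0,0],
    [0,0,12,0,0,0]
  ]
}}

```text
time: 21.12
tool_pos: [0.5372, -0.0403, 0.0901]
tool_rot: [-0.004, 0.684, 0.729, -0.003]
contact_force: [-0.3, 0.6, -0.9]
gripper_width: 0.002
grasp_force: 0.0
```

Call:
{"api": "play_rows", "payload": {
  "commands": [
    [0,0,2,0,0,0],
    [0,0,0,0,0,0],
    [0,0,0,0,0,0],
    [0,0,0,0,0,0]
  ]
}}

```text
time: 21.45
tool_pos: [0.5428, -0.0397, 0.0967]
tool_rot: [0.002, 0.683, 0.73, 0.001]
contact_force: [0.9, -0.0, 0.1]
gripper_width: -0.004
grasp_force: 0.0
```

Call:
{"api": "play_rows", "payload": {
  "commands": [
    [0,0,4,0,0,0],
    [0,0,4,0,0,0],
    [0,0,2,0,0,0],
    [0,0,1,0,0,0],
    [0,0,0,0,0,0]
  ]
}}

```text
time: 21.87
tool_pos: [0.5414, -0.0393, 0.0839]
tool_rot: [-0.0, 0.683, 0.73, 0.0]
contact_force: [-2.3, 1.2, 5.6]
gripper_width: -0.001
grasp_force: 2.6
```

Call:
{"api": "play_rows", "payload": {
  "commands": [
    [0,0,1,0,0,0],
    [0,0,0,0,0,0]
  ]
}}

```text
time: 22.03
tool_pos: [0.5414, -0.0393, 0.0831]
tool_rot: [-0.0, 0.683, 0.73, 0.0]
contact_force: [-2.7, 1.4, 5.6]
gripper_width: 0.001
grasp_force: 2.8
```

Call:
{"api": "play_rows", "payload": {
  "commands": [
    [0,0,0.7,0,0,0],
    [0,0,0,0,0,0]
  ]
}}

```text
time: 22.2
tool_pos: [0.5414, -0.0393, 0.0825]
tool_rot: [-0.0, 0.683, 0.73, 0.0]
contact_force: [-2.6, 1.7, 5.8]
gripper_width: 0.0
grasp_force: 3.0
```

The button was fully up at first contact (TCP z 0.084), so the jaw is locked. Retreating and handing in.

Call:
{"api": "play_rows", "payload": {
  "commands": [
    [0,0,-2,0,0,0],
    [0,0,-10,0,0,0],
    [0,0,-35,0,0,0],
    [0,0,-40,0,0,0],
    [0,0,-40,0,0,0]
  ]
}}

```text
time: 22.62
tool_pos: [0.5402, -0.0394, 0.2094]
tool_rot: [-0.001, 0.683, 0.73, -0.001]
contact_force: [1.5, -1.5, 0.2]
gripper_width: -0.001
grasp_force: 0.0
```

Call:
{"api": "play_rows", "payload": {
  "commands": [
    [0,0,0,0,0,0],
    [0,0,0,0,0,0],
    [0,0,0,0,0,0]
  ]
}}

```text
time: 22.87
tool_pos: [0.541, -0.0395, 0.2088]
tool_rot: [0.0, 0.683, 0.73, 0.0]
contact_force: [0.3, 0.6, -0.1]
gripper_width: -0.001
grasp_force: 0.0
```

```bash
python3 -c "
from plant import manip
print(manip.state()['tool_pos'],manip.job_done())"
```

```text
the job is handed in; nothing more can be done
[ 0.54102841 -0.0395069   0.2087519 ] None
```

I handed the job in at about 23 s: the jar stands upright, clamped between the two jaws, and a light touch found the thumb button fully up, so the jaw is locked; no verdict came back.

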